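Change the moulder from set-up to run

ROBOT

A 6-joint arm with a two-finger parallel gripper is mounted at the origin on the work surface. World frame = base frame: x ahead of the robot, y to its left, z up, the work surface at z = 0. Lengths are in mm, angles in rad, forces in N, time in s.
With the tool pointing down it reaches from about 350 to 725 mm from the base axis. Payload 4.3 kg.
Tool frame: the origin (TCP) lies between the finger pads; the fingertips stand manip.tip_reach ahead of it and the grasp point (between the pads) lies 3 mm ahead of it (manip.tip_reach is the distance from the TCP to the fingertips, in mm); z points along the fingers, y is the direction in which the jaws open and shut (so a half turn about z gives the same grasp; the last joint's range is limited). The gripper opens to 85 mm and grips with 20 to 120 N. Pads are 22 mm wide; open, the fingers measure 114 mm over their backs; the gripper's body (76 mm by 85 mm) begins 54 mm behind the grasp point. The pads swing forward as they close: fully open they stand 13 mm farther back than shut.
Start: joints at [-0.11, 0.377, 0.081, 1.274, 0, 1.46], TCP at [575.034, 0.002, 253.329] pointing down, gripper open.
Joint ranges: [-2.72, 2.72], [-0.84, 1.66], [-1.02, 1.22], [-1.77, 2.12], [-1.37, 1.28], [-3.14, 3.14]. Speed limits (rad/s): [2.57, 2.57, 3.14, 3.14, 3.14, 3.14].

INTERFACE

Orientations are given as a unit quaternion [w, x, y, z].
In Python, from cell import telemetry, cams, order, manip gives the robot as it stands. The module is installed in compiled form; this text tells all that it offers.
- The arm moves only by the shell command python3 -m crank 'ROWS'. ROWS is a JSON object of lists of equal length, an entry for each row: "slide": the shift along the tool's x, y, z in cm, a list of three; "twist": the turn, a rotation vector about the tool's x, y, z in rad, a list of three; "claw": the opening in per cent of the stroke, from 0 (shut) to 100 (fully open). A call has 1 to 5 rows; each row shifts and turns the pose as measured when the row begins, along the tool's axes as they then stand; what a row does not reach is not made up. A row lasts 1/10 s, in which the tool goes at most 50 mm and 8.59 degrees, less where a joint would pass 70% of its speed; a pose out of reach is approached as far as the arm can. A call is refused whole if a number of a shift passes 5 or a number of a turn 0.15, either way. A call with a gripper value outside its range is refused whole. The fingers move at their own pace and stop on an object; the grip force is fixed at half the most. Time passes only in rows, so rows that do not move let the fingers close. It gives the time, the measured TCP pose, the force and the opening at its end, in the units of the state.
- telemetry.get_obs(): the state, without advancing time (a new reading comes with each control period).
- cams.camera(name): name is "scene" or "side" or "wrist"; returns a dict with "frame" (384x512x3 uint8, blue, green, red), "fov_y" (degrees; the focal length in pixels is half the picture's height over the tangent of half this angle, whatever the lens; pixels are square), "cx", "cy" (the principal point, pixels), "cam_to_world" (4x4, takes a point from camera to world coordinates); the wrist camera has in their place "tool_from_camera" (4x4, takes a point from camera to tool coordinates, whose origin is the TCP and whose axes are the flange's). Camera axes: x right, y down, z forward; pixel columns grow to the right and rows downward; lengths in mm; the calibration is good to about 2 mm. A picture is of the moment at which its call begins: read the wrist's pose just before it. There is no depth.
- order.hand_in(): hands the job in, once; it reports no verdict.
The state is a dict: "time_s": time; "joints": joint angles; "qd": joint speeds; "tau": joint torques, N m; "ee_pos": TCP position; "tool_rot": TCP orientation; "force": force on the tool from outside, world axes, zero at the start; "moment": the same for the moment, N m; "grip_width": opening from 0.0 (shut) to 1.0 (fully open).
Only numpy, scipy, OpenCV 4.12 (cv2) and the standard library are available. Lean on these libraries where they do the work, as an engineer would, in place of code of your own. Each camera call takes 0.05 s, during which the arm holds its last target.

TASK

The planing moulder is still in set-up mode: first, with the switches as they are, turn the knurled depth collar counter-clockwise until it clicks in with its lug pointing at the fixed pin. Then switch off the set-up toggle (the lengthwise fin: tip it towards the robot) and switch on the two spindle toggles (the crosswise paddles: tip them away from the robot), leaving the ball-tipped toggles as they are. Finally press the start button fully in and let go, without shifting the wrench, can or offcut lying about.

Things in the scene. Friction and masses are not known exactly. Their poses are not given: they have to be found in the camera images.
- console: Fixed green-grey switch box, 130 (x) by 310 (y) by 55 mm high; origin at the centre of its underside, x away from the robot. Six toggles stand along y at x = 0, y = -100, -70, -40, -10, 20 and 50 mm, in an order that changes: two with a crosswise paddle, one with a lengthwise fin, three with a ball. The start button is at y = +115 mm, its left end seen from the robot.
- paddle_a_pivot (a point): Point on this toggle's pivot, fixed, 8 mm above the console's top (63 mm above the work surface). Its x axis is the throw direction OFF to ON (away from the robot), y runs along the row, z up. Lever 48 mm long from the pivot, tipped with a flat black paddle set crosswise: 20 mm wide along the row, 5 mm thick, filling the last 20 mm of the lever; the stem below is 7 mm thick.
- paddle_a (a joint): Angle of this lever (rad). It has two rest places only: 0 = OFF, leaning 26 deg towards the robot's side; 0.9 rad = ON, leaning 26 deg away from the robot. It snaps over by itself once pushed past upright (0.45); about 1.5 N at the tip is needed. Starts OFF.
- paddle_b_pivot (a point): Point on this toggle's pivot, fixed, 8 mm above the console's top (63 mm above the work surface). Its x axis is the throw direction OFF to ON (away from the robot), y runs along the row, z up. Lever 48 mm long from the pivot, tipped with a flat black paddle set crosswise: 20 mm wide along the row, 5 mm thick, filling the last 20 mm of the lever; the stem below is 7 mm thick.
- paddle_b (a joint): Angle of this lever (rad). It has two rest places only: 0 = OFF, leaning 26 deg towards the robot's side; 0.9 rad = ON, leaning 26 deg away from the robot. It snaps over by itself once pushed past upright (0.45); about 1.5 N at the tip is needed. Starts OFF.
- fin_pivot (a point): Point on this toggle's pivot, fixed, 8 mm above the console's top (63 mm above the work surface). Its x axis is the throw direction OFF to ON (away from the robot), y runs along the row, z up. Lever 48 mm long from the pivot, tipped with a flat black fin set lengthwise: 22 mm long in the throw direction, 5 mm wide along the row, filling the last 20 mm of the lever; the stem below is 7 mm thick.
- fin (a joint): Angle of this lever (rad). It has two rest places only: 0 = OFF, leaning 26 deg towards the robot's side; 0.9 rad = ON, leaning 26 deg away from the robot. It snaps over by itself once pushed past upright (0.45); about 1.5 N at the tip is needed. The set-up switch; starts ON.
- ball_a_pivot (a point): Point on this toggle's pivot, fixed, 8 mm above the console's top (63 mm above the work surface). Its x axis is the throw direction OFF to ON (away from the robot), y runs along the row, z up. Lever 47 mm long from the pivot, tipped with a black ball of 15 mm diameter; the stem below is 7 mm thick. To be left alone.
- ball_a (a joint): Angle of this lever (rad). It has two rest places only: 0 = OFF, leaning 26 deg towards the robot's side; 0.9 rad = ON, leaning 26 deg away from the robot. It snaps over by itself once pushed past upright (0.45); about 1.5 N at the tip is needed. Starts OFF.
- ball_b_pivot (a point): Point on this toggle's pivot, fixed, 8 mm above the console's top (63 mm above the work surface). Its x axis is the throw direction OFF to ON (away from the robot), y runs along the row, z up. Lever 47 mm long from the pivot, tipped with a black ball of 15 mm diameter; the stem below is 7 mm thick. To be left alone.
- ball_b (a joint): Angle of this lever (rad). It has two rest places only: 0 = OFF, leaning 26 deg towards the robot's side; 0.9 rad = ON, leaning 26 deg away from the robot. It snaps over by itself once pushed past upright (0.45); about 1.5 N at the tip is needed. Starts OFF.
- ball_c_pivot (a point): Point on this toggle's pivot, fixed, 8 mm above the console's top (63 mm above the work surface). Its x axis is the throw direction OFF to ON (away from the robot), y runs along the row, z up. Lever 47 mm long from the pivot, tipped with a black ball of 15 mm diameter; the stem below is 7 mm thick. To be left alone.
- ball_c (a joint): Angle of this lever (rad). It has two rest places only: 0 = OFF, leaning 26 deg towards the robot's side; 0.9 rad = ON, leaning 26 deg away from the robot. It snaps over by itself once pushed past upright (0.45); about 1.5 N at the tip is needed. Starts ON.
- start_top (a point): Centre of the top face of the round black push button, 30 mm diameter, on a grey housing at the left end of the console, 77 mm above the work surface. Pressed straight down; z up.
- start (a joint): Travel of the button (m): 0 released, 0.006 fully down, which takes about 5 N; it springs back.
- collar_grip (a point): On the axis of the knurled aluminium depth collar, half-way up it, 57 mm above the work surface. The collar is a ring of 58 mm diameter, 22 mm high, on an upright fixed barrel whose plain top (34 mm diameter) stands 21 mm above this point. The x axis points to the collar's lug: a tab 8 mm wide on the lower half of the ring, reaching out to 43 mm from the axis. It turns with the collar.
- adjuster: The fixed stand of the collar; origin on the barrel's axis at the work surface, z up, x axis towards the mark pin. Round cream flange of 116 mm diameter and 14 mm height, above it a neck of 46 mm diameter up to the collar, whose underside is 46 mm above the work surface.
- collar (a joint): Angle of the collar (rad), growing counter-clockwise seen from above; 0 to 1.833 between its end stops. It clicks into a detent every 0.262 rad (15 deg), starting at 0. At 1.309 the lug points at the fixed pin, which is the sixth detent. Starts in one of the first three detents (0, 0.262 or 0.524). Turning it takes about 0.1 N m.
- mark_pin (a point): Top centre of the fixed upright steel pin, the mark, 6 mm diameter, 50 mm from the barrel's axis on the flange, its top 40 mm above the work surface (just outside and a little below the lug's end when lined up).
- wrench: Bystander: loose steel wrench 180 mm long lying flat, handle to its -x; origin under its middle.
- can: Bystander: loose grey can, 60 mm diameter, 90 mm high; origin at the centre of its underside.
- offcut: Bystander: loose stepped wood offcut 50 x 160 x 24 mm; origin at the centre of its underside.
Mind the look-alikes: they are no part of the job. Of the things that look like the adjuster, the smallest one is meant.

How it is judged:
By the outcome, as a careful person would: the job done as asked, in the order asked, and still so for the second after the job is handed in, with the robot touching nothing.
It also fails if it takes over 51 s, if anything falls off the work surface, if the arm or the gripper's body presses on something with over 40 N, if the wrist force passes 120 N, or if a joint passes its speed limit or range.

## Working session

There is one attempt and no reset: what is moved stays moved. The work goes in short steps, Python scripts to look and compute and a shell command to move; the robot and the scene stay as the last step left them, time stands still between calls to the robot, and variables do not carry over. Pictures are saved under pics/ and viewed, and the job is handed in when it is done.

```bash
mkdir -p pics; ls; python3 - <<'E'
from cell import telemetry, cams, order, manip
import cv2
print(manip.tip_reach, [a for a in dir(manip) if a[0]!='_'])
o=telemetry.get_obs(); print(o)
for n in ("scene","side","wrist"):
    c=cams.camera(n); cv2.imwrite(f"pics/{n}0.png",c["frame"])
    print(n,c["fov_y"],c["cx"],c["cy"],c.get("cam_to_world",c.get("tool_from_camera")))
E
```

```text
pics
22.0 ['Unreachable', 'tip_reach']
{'time_s': 0.0, 'joints': array([-1.10316582e-01,  3.78061177e-01,  7.96241579e-02,  1.27441400e+00,
        9.59442984e-06,  1.46050113e+00]), 'qd': array([-0.00062873, -0.00070236, -0.00057431, -0.00063723, -0.00132077,
        0.00073767]), 'tau': array([ 5.03441061e-04, -4.63600910e+01,  2.69876987e+01,  2.07655923e-02,
       -6.74222474e-05, -6.15417605e-06]), 'ee_pos': array([5.74381561e+02, 6.78138435e-02, 2.52361248e+02]), 'tool_rot': array([-8.04994074e-04,  7.07113971e-01,  7.07098845e-01, -6.38314055e-04]), 'force': array([-0.4075495 , -0.24956148, -0.12701693]), 'moment': array([0.02038124, 0.00274769, 0.01379128]), 'grip_width': 1.0009474810915135}
scene 57.29825722298103 257.4597882022336 188.70960976936408 [[-6.32026007e-01  6.55393969e-01 -4.13523726e-01  8.86584436e+02]
 [ 7.74887984e-01  5.41076045e-01 -3.26780241e-01  3.86890604e+02]
 [ 9.57798330e-03 -5.26968177e-01 -8.49831043e-01  7.64029380e+02]
 [ 0.00000000e+00  0.00000000e+00  0.00000000e+00  1.00000000e+00]]
side 43.04152840776311 253.85918088674245 195.16564343697314 [[ 9.97790761e-01 -5.93100850e-02  2.99317630e-02  5.54304622e+02]
 [-6.48207354e-02 -7.70426455e-01  6.34224999e-01 -6.46164234e+02]
 [-1.45557166e-02 -6.34764044e-01 -7.72568922e-01  1.05446423e+03]
 [ 0.00000000e+00  0.00000000e+00  0.00000000e+00  1.00000000e+00]]
wrist 68.56149884481468 253.77245161573433 192.7135773978323 [[ 1.15549358e-03 -9.63650673e-01 -2.67162955e-01  6.71420029e+01]
 [ 9.99999049e-01  1.31459967e-03 -4.16683409e-04 -6.54676257e-01]
 [ 7.52749579e-04 -2.67162219e-01  9.63651276e-01 -1.20186672e+02]
 [ 0.00000000e+00  0.00000000e+00  0.00000000e+00  1.00000000e+00]]
```

View pics/scene0.png

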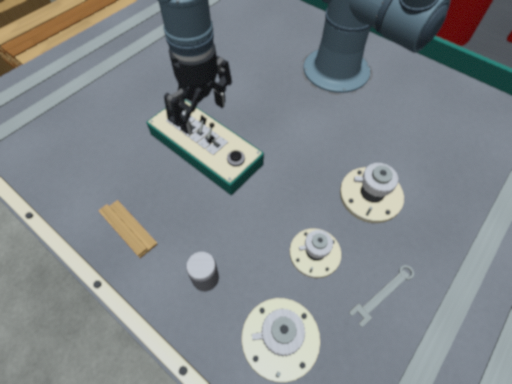

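View pics/side0.png

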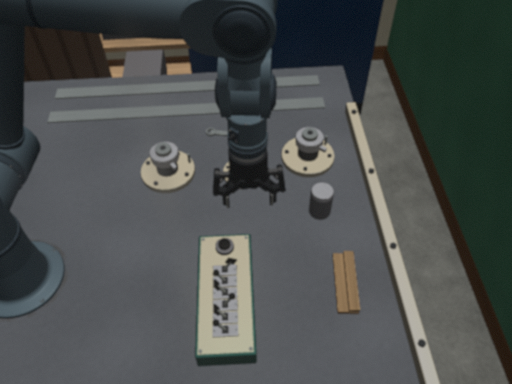

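View pics/wrist0.png

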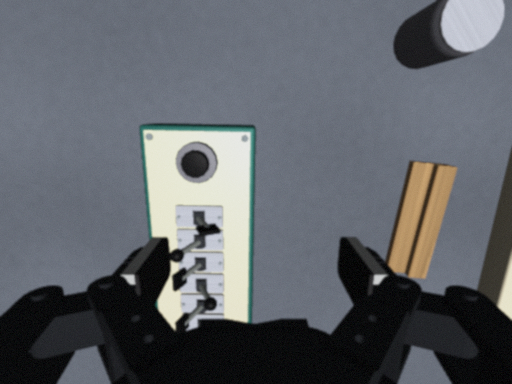

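```bash
cat > h.py <<'E'
import numpy as np, cv2
from scipy.spatial.transform import Rotation as R
from cell import telemetry, cams
def K(c):
    f=c["frame"].shape[0]/2/np.tan(np.radians(c["fov_y"])/2); return f,c["cx"],c["cy"]
def T(c,o=None):
    if "cam_to_world" in c: return np.array(c["cam_to_world"])
    t=np.eye(4); q=o["tool_rot"]; t[:3,:3]=R.from_quat([q[1],q[2],q[3],q[0]]).as_matrix(); t[:3,3]=o["ee_pos"]
    return t@np.array(c["tool_from_camera"])
def ray(c,uv,o=None):
    f,cx,cy=K(c); t=T(c,o); d=t[:3,:3]@np.array([(uv[0]-cx)/f,(uv[1]-cy)/f,1]); return t[:3,3],d
def onz(c,uv,z,o=None):
    p,d=ray(c,uv,o); return p+d*(z-p[2])/d[2]
def proj(c,P,o=None):
    f,cx,cy=K(c); t=np.linalg.inv(T(c,o)); q=t[:3,:3]@np.array(P)+t[:3,3]; return np.array([cx+f*q[0]/q[2],cy+f*q[1]/q[2]])
def grab(n,name):
    o=telemetry.get_obs(); c=cams.camera(n); cv2.imwrite(f"pics/{name}.png",c["frame"])
    import pickle; pickle.dump((o,c),open(f"pics/{name}.pkl","wb")); return o,c
def load(name):
    import pickle; return pickle.load(open(f"pics/{name}.pkl","rb"))
def crop(img,x0,y0,w,h,s,name):
    cv2.imwrite(f"pics/{name}.png",cv2.resize(img[y0:y0+h,x0:x0+w],None,fx=s,fy=s,interpolation=cv2.INTER_CUBIC))
E
python3 - <<'E'
from h import *
for n in ("scene","side","wrist"): 
    o,c=grab(n,n+"1")
    hsv=cv2.cvtColor(c["frame"],cv2.COLOR_BGR2HSV)
    f=c["frame"].astype(int)
    m=((f.min(2)>140)&(hsv[...,1]>15)&(hsv[...,1]<80)&(hsv[...,0]>15)&(hsv[...,0]<40)).astype(np.uint8)
    k,l,s,ce=cv2.connectedComponentsWithStats(m)
    for i in range(1,k):
        if s[i,4]>150: print(n,s[i],ce[i].round(1))
    if n=="scene": crop(c["frame"],270,210,100,80,8,"s_adj"); crop(c["frame"],140,90,130,100,6,"s_con")
    if n=="wrist": crop(c["frame"],120,110,150,220,2.7,"w_con")
E
```

```text
scene [ 151  109  108   71 2170] [209.8 144.9]
scene [ 341  168   63   53 1563] [370.  199.5]
scene [   0  177  208  207 1867] [ 66.9 249.3]
scene [ 290  229   51   48 1173] [313.6 257.8]
scene [ 242  298   78   72 1569] [288.1 326.2]
side [ 351  114   88  270 2528] [395.9 257.6]
side [283 140  50  33 692] [306.7 159.2]
side [142 153  51  35 695] [168.5 173.9]
side [ 199  236   54  118 3579] [224.9 298.7]
wrist [ 144  130  104  192 7167] [196.8 214.5]
wrist [497 253  15  66 513] [506.5 291.5]
wrist [158 261  25  67 805] [170.3 299.2]
```

```bash
echo
```

```text
(no output)
```

View pics/s_adj.png

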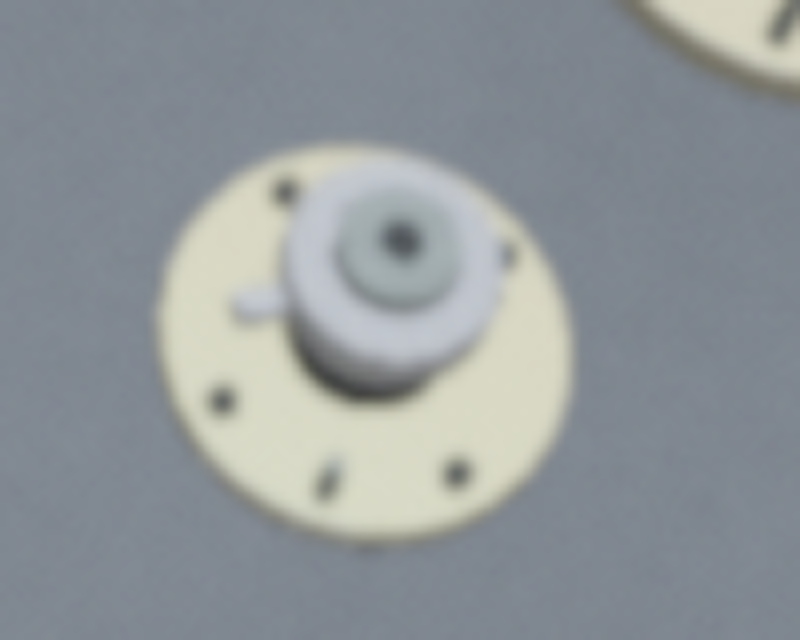

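View pics/w_con.png

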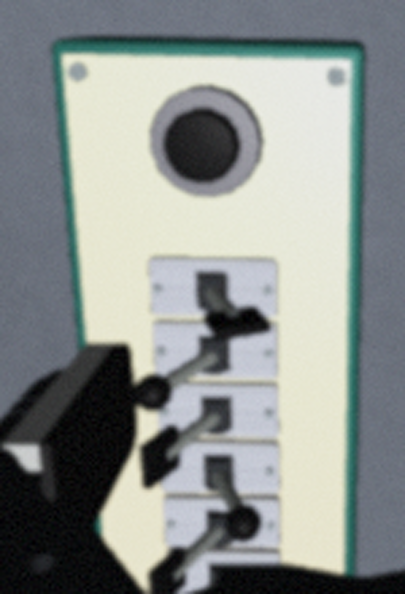

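```bash
python3 - <<'E'
from h import *
o,c=load("scene1")
f=c["frame"].astype(int); hsv=cv2.cvtColor(c["frame"],cv2.COLOR_BGR2HSV)
m=((f.min(2)>140)&(hsv[...,1]>15)&(hsv[...,1]<80)&(hsv[...,0]>15)&(hsv[...,0]<40)).astype(np.uint8)
k,l,s,ce=cv2.connectedComponentsWithStats(m)
for i in range(1,k):
    if s[i,4]>150 and s[i,2]<90:
        cs,_=cv2.findContours((l==i).astype(np.uint8),cv2.RETR_EXTERNAL,cv2.CHAIN_APPROX_NONE)
        pts=cv2.convexHull(max(cs,key=cv2.contourArea))[:,0]
        w=np.array([onz(c,p,14)[:2] for p in pts])
        (x,y),r=cv2.minEnclosingCircle(w.astype(np.float32)); print(ce[i].round(),x,y,2*r)
for n,g in (("scene1",1),("wrist1",1)):
    o,c=load(n)
    img=c["frame"]
E
```

```text
[370. 199.] 348.10107421875 326.22808837890625 156.57479858398438
[314. 258.] 568.7705688476562 305.00408935546875 116.25143432617188
[288. 326.] 761.55126953125 353.51104736328125 154.6895294189453
```

```bash
python3 - <<'E'
from h import *
o,c=load("scene1")
P=lambda x,y:(x/8+270,y/8+210)
ax=onz(c,P(400,240),78); print("axis top",ax, "pin",onz(c,P(335,462),40),"lugend",onz(c,P(233,302),51), "pinbase", onz(c,P(322,497),14))
print("scene btn",onz(c,(236,157),77))
o,c=load("wrist1")
Q=lambda x,y:(x/2.7+120,y/2.7+110)
for nm,p,z in (("tl",(60,50),55),("tr",(362,50),55),("right low",(348,560),55),("btn",(201,146),77)): print(nm,onz(c,Q(*p),z,o))
o,c=load("side1")
f=c["frame"].astype(int); hsv=cv2.cvtColor(c["frame"],cv2.COLOR_BGR2HSV)
m=((f.min(2)>130)&(hsv[...,1]>15)&(hsv[...,1]<80)&(hsv[...,0]>15)&(hsv[...,0]<40)).astype(np.uint8)
k,l,s,ce=cv2.connectedComponentsWithStats(m)
i=[i for i in range(1,k) if abs(ce[i][0]-225)<5 and s[i,4]>3000][0]
cs,_=cv2.findContours((l==i).astype(np.uint8),cv2.RETR_EXTERNAL,cv2.CHAIN_APPROX_NONE)
w=np.array([onz(c,p,55)[:2] for p in max(cs,key=cv2.contourArea)[:,0]])
print("side rect",cv2.minAreaRect(w.astype(np.float32)))
crop(c["frame"],190,225,80,140,4.2,"side_con")
o,c=load("scene1")
hsv=cv2.cvtColor(c["frame"],cv2.COLOR_BGR2HSV)
E
```

```text
axis top [567.42966326 305.37380999  78.        ] pin [614.01996671 323.15897048  40.        ] lugend [598.74017716 277.32791521  51.        ] pinbase [614.68560307 323.74742324  14.        ]
scene btn [515.14636706  24.99170735  77.        ]
tl [450.66748411  52.2866654   55.        ]
tr [574.03489573  52.43561988  55.        ]
right low [ 567.45801534 -193.85040728   55.        ]
btn [510.81261319  16.54639897  77.        ]
side rect ((508.0262451171875, -100.19961547851562), (296.4179382324219, 116.90974426269531), 88.7907943725586)
```

View pics/side_con.png

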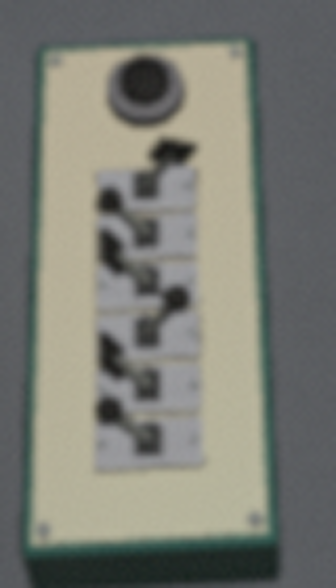

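View pics/s_con.png

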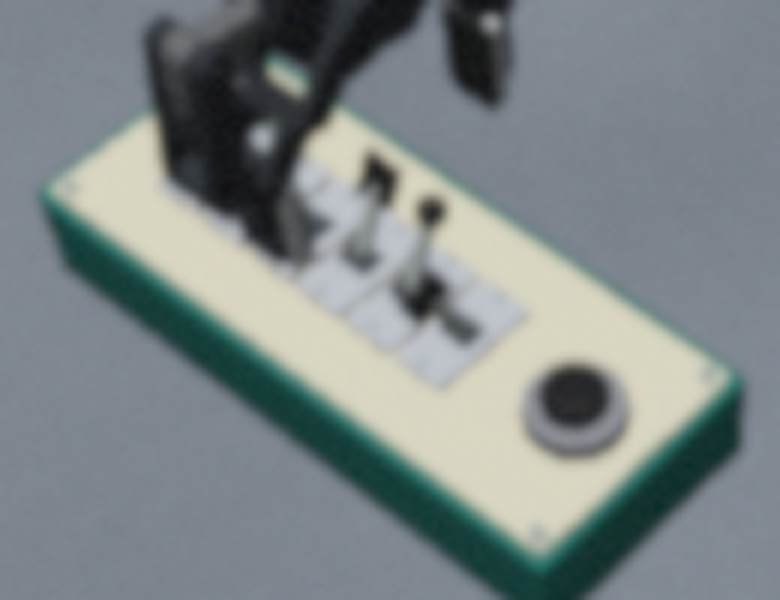

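```bash
python3 -m crank '{"slide":[[5,0,0],[5,0,0],[5,0,0],[5,0,0],[5,0,0]],"twist":[[0,0,0],[0,0,0],[0,0,0],[0,0,0],[0,0,0]],"claw":[100,100,100,100,100]}'
python3 - <<'E'
from h import *
o=telemetry.get_obs(); print(o["ee_pos"],o["joints"],o["tool_rot"])
E
```

```text
time_s: 0.8
ee_pos: [577.7, 247.8, 252.4]
tool_rot: [0.001, 0.712, 0.702, -0.001]
force: [1.3, 0.4, 0.1]
grip_width: 0.999
[577.73702284 247.79748922 252.40839653] [ 0.30545488  0.49291236  0.25654836  1.33437163 -0.00247361  1.89108255] [ 1.11508717e-03  7.12330446e-01  7.01843148e-01 -5.35895063e-04]
```

```bash
python3 -m crank '{"slide":[[3,-0.9,0],[0,0,0]],"twist":[[0,0,0],[0,0,0]],"claw":[100,100]}'
python3 - <<'E'
from h import *
o,c=grab("wrist","w2"); print(o["ee_pos"],o["tool_rot"], o["qd"])
E
```

```text
time_s: 1.0
ee_pos: [567.7, 285.5, 251.3]
tool_rot: [0.0, 0.71, 0.705, -0.0]
force: [0.1, -0.6, 0.1]
grip_width: 1.003
[567.72477476 285.48159738 251.34860693] [ 1.90097196e-04  7.09603862e-01  7.04600824e-01 -4.26512598e-05] [-0.0168256   0.01436066  0.0091232  -0.00715849 -0.03878423 -0.00605182]
```

View pics/w2.png

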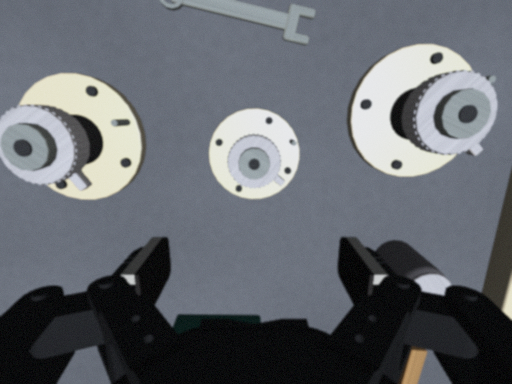

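```bash
python3 - <<'E'
from h import *
o,c=load("w2"); crop(c["frame"],200,100,110,110,5.4,"w2c")
f=c["frame"].astype(int); hsv=cv2.cvtColor(c["frame"],cv2.COLOR_BGR2HSV)
m=((f.min(2)>130)).astype(np.uint8)
k,l,s,ce=cv2.connectedComponentsWithStats(m)
for i in range(1,k):
    if s[i,4]>1500 and s[i,2]<180:
        cs,_=cv2.findContours((l==i).astype(np.uint8),cv2.RETR_EXTERNAL,cv2.CHAIN_APPROX_NONE)
        pts=cv2.convexHull(max(cs,key=cv2.contourArea))[:,0]
        w=np.array([onz(c,p,14,o)[:2] for p in pts])
        print(s[i],cv2.fitEllipse(w.astype(np.float32)))
E
```

```text
[ 160    0  155   43 2017] ((570.03955078125, 456.0249328613281), (39.1211051940918, 209.26919555664062), 83.93025970458984)
[  351    43   147   134 12306] ((774.3773193359375, 351.4541931152344), (157.39747619628906, 180.4719696044922), 85.12005615234375)
[    0    72   142   128 11152] ((336.79205322265625, 322.1036071777344), (156.56768798828125, 182.40670776367188), 98.91771697998047)
[ 208  108   92   92 6419] ((566.9764404296875, 302.6584167480469), (116.88556671142578, 116.9522705078125), 10.981365203857422)
```

View pics/w2c.png

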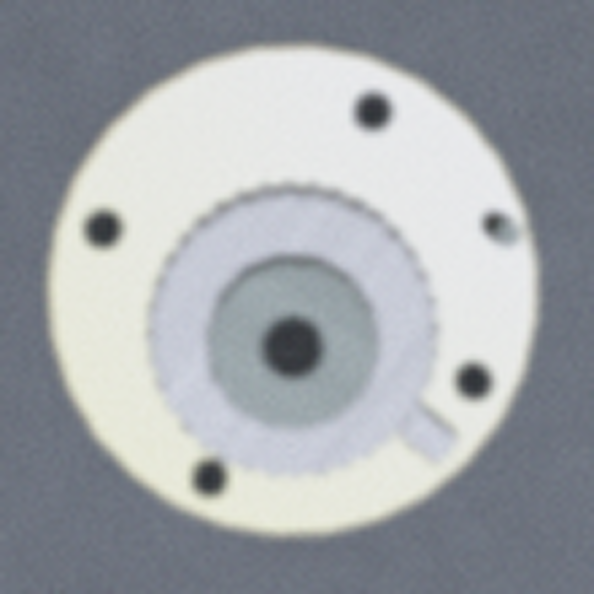

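```bash
python3 - <<'E'
from h import *
o,c=load("w2"); Q=lambda x,y:(x/5.4+200,y/5.4+100)
for n,p,z in (("bore",(292,347),78),("barrel",(293,341),78),("collartop",(293,330),68),("pin",(508,234),40),("lug end mid top",(448,450),57),("lug root",(405,410),57)):
    w=onz(c,Q(*p),z,o); d=w[:2]-[567,303]; print(n,w.round(1),np.hypot(*d).round(1),np.degrees(np.arctan2(d[1],d[0])).round(1))
E
```

```text
bore [567.4 302.2  78. ] 0.8 -63.1
barrel [567.6 303.4  78. ] 0.7 36.1
collartop [567.6 304.   68. ] 1.1 58.5
pin [614.1 320.1  40. ] 50.1 19.9
lug end mid top [600.4 276.3  57. ] 42.7 -38.6
lug root [591.2 285.1  57. ] 30.1 -36.6
```

```bash
python3 -m crank '{"slide":[[1.5,0,2],[0,0,2],[0,0,2],[0,0,2],[0,0,1]],"twist":[[0,0,-0.15],[0,0,-0.15],[0,0,-0.15],[0,0,-0.15],[0,0,-0.15]],"claw":[100,100,100,100,100]}'
python3 -m crank '{"slide":[[0,0,0]],"twist":[[0,0,-0.1]],"claw":[100]}'
cat >> h.py <<'E'
def rel(P):
    "tool-frame slide (cm) from the present pose to world point P, plus jaw yaw deg and tilt"
    o=telemetry.get_obs(); q=o["tool_rot"]; M=R.from_quat([q[1],q[2],q[3],q[0]]).as_matrix()
    y=M[:,1]; print("pos",o["ee_pos"].round(1),"slide cm",(M.T@(np.array(P)-o["ee_pos"])/10).round(2),"jaw yaw",np.degrees(np.arctan2(y[1],y[0])).round(1),"z",M[:,2].round(3),"F",o["force"].round(1),"grip",round(o["grip_width"],3),"t",o["time_s"])
    return o
E
python3 - <<'E'
from h import *
rel([567.6,303.4,63]); 
E
```

```text
time_s: 1.55
ee_pos: [572.0, 294.3, 160.9]
tool_rot: [0.003, 0.403, 0.915, 0.0]
force: [0.5, 1.2, 0.0]
grip_width: 0.995
time_s: 1.65
ee_pos: [571.3, 292.1, 158.8]
tool_rot: [0.002, 0.355, 0.935, -0.001]
force: [-0.4, 0.5, 1.4]
grip_width: 0.996
pos [571.3 292.1 158.8] slide cm [1.08 0.61 9.57] jaw yaw 48.4 z [ 0.003 -0.004 -1.   ] F [-0.4  0.5  1.4] grip 0.996 t 1.65
```

```bash
python3 -m crank '{"slide":[[1.08,0.61,2],[0,0,0.5]],"twist":[[0,0,0],[0,0,0]],"claw":[100,100]}'
python3 - <<'E'
from h import *
rel([567.6,303.4,63]); 
o,c=grab("wrist","w3")
E
```

```text
time_s: 1.85
ee_pos: [568.5, 300.4, 133.4]
tool_rot: [0.003, 0.356, 0.934, -0.002]
force: [-0.5, -0.0, -0.0]
grip_width: 1.001
pos [568.5 300.4 133.4] slide cm [0.31 0.18 7.04] jaw yaw 48.3 z [ 0.004 -0.005 -1.   ] F [-0.5 -0.  -0. ] grip 1.001 t 1.85
```

View pics/w3.png

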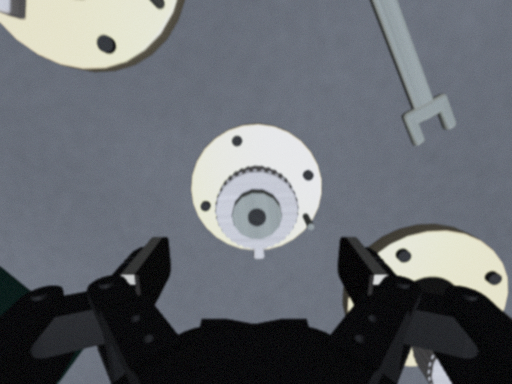

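```bash
python3 - <<'E'
from h import *
o,c=load("w3")
print(onz(c,(257,217),78,o),onz(c,(257,215),78,o),onz(c,(257.5,209),68,o))
p=onz(c,(309,222),40,o); q=onz(c,(259.5,258),51,o); 
for w in(p,q): d=w[:2]-[567.6,303]; print(w,np.hypot(*d),np.degrees(np.arctan2(d[1],d[0])))
E
```

```text
[567.61021313 302.75770274  78.        ] [566.55494714 303.69138832  78.        ] [566.30918265 304.49893878  68.        ]
[609.8719203  322.10040427  40.        ] 46.38685901827221 24.31564823979744
[602.89922975 274.54093285  51.        ] 45.34263031702728 -38.876574766953404
```

```bash
python3 -m crank '{"slide":[[0.33,0.1,2],[0,0,2],[0,0,1.5],[0,0,1],[0,0,0.5]],"twist":[[0,0,0],[0,0,0],[0,0,0],[0,0,0],[0,0,0]],"claw":[100,100,100,100,100]}'
python3 - <<'E'
from h import *
rel([567.3,303.3,61.5]); 
E
```

```text
time_s: 2.4
ee_pos: [573.7, 297.8, 67.4]
tool_rot: [0.008, 0.36, 0.933, -0.0]
force: [-0.3, 0.5, -0.3]
grip_width: 0.998
pos [573.7 297.8  67.4] slide cm [ 0.86 -0.02  0.58] jaw yaw 47.8 z [ 0.014 -0.006 -1.   ] F [-0.3  0.5 -0.3] grip 0.998 t 2.4
```

```bash
python3 -m crank '{"slide":[[0.86,0,0.3],[0,0,0.2]],"twist":[[0.005,0.014,0],[0,0,0]],"claw":[100,100]}'
python3 - <<'E'
from h import *
rel([567.3,303.3,61.5]); 
E
```

```text
time_s: 2.6
ee_pos: [567.7, 303.3, 62.8]
tool_rot: [-0.0, 0.361, 0.933, 0.0]
force: [0.3, 0.1, 0.4]
grip_width: 0.999
pos [567.7 303.3  62.8] slide cm [ 0.03 -0.02  0.13] jaw yaw 47.7 z [-0.     0.001 -1.   ] F [0.3 0.1 0.4] grip 0.999 t 2.6
```

Centred; close on the collar.

```bash
python3 -m crank '{"slide":[[0,0,0.1],[0,0,0],[0,0,0],[0,0,0],[0,0,0]],"twist":[[0,0,0],[0,0,0],[0,0,0],[0,0,0],[0,0,0]],"claw":[55,55,55,55,55]}'
python3 - <<'E'
from h import *
rel([567.3,303.3,61.5]); 
E
```

```text
time_s: 3.1
ee_pos: [567.9, 303.2, 63.4]
tool_rot: [0.001, 0.36, 0.933, 0.0]
force: [0.1, 0.4, -0.5]
grip_width: 0.657
pos [567.9 303.2  63.4] slide cm [ 0.05 -0.03  0.19] jaw yaw 47.8 z [ 0.001 -0.    -1.   ] F [ 0.1  0.4 -0.5] grip 0.657 t 3.1
```

```bash
python3 -m crank '{"slide":[[0,0,0.1],[0,0,0],[0,0,0]],"twist":[[0,0,0],[0,0,-0.1],[0,0,-0.1]],"claw":[40,40,40]}'
python3 - <<'E'
from h import *
o=rel([567.3,303.3,61.5]);print(o["moment"])
E
```

```text
time_s: 3.4
ee_pos: [567.9, 303.2, 63.4]
tool_rot: [0.001, 0.262, 0.965, 0.0]
force: [0.2, -0.4, -0.0]
grip_width: 0.659
pos [567.9 303.2  63.4] slide cm [ 0.05 -0.02  0.19] jaw yaw 59.6 z [ 0.002 -0.    -1.   ] F [ 0.2 -0.4 -0. ] grip 0.659 t 3.4
[-0.28817218  0.16372785  0.01236569]
```

```bash
python3 -m crank '{"slide":[[0,0,0],[0,0,0],[0,0,0],[0,0,0],[0,0,0]],"twist":[[0,0,-0.12],[0,0,-0.12],[0,0,-0.12],[0,0,-0.12],[0,0,-0.12]],"claw":[40,40,40,40,40]}'
python3 - <<'E'
from h import *
o=rel([567.3,303.3,61.5]);print(o["moment"])
o,c=grab("wrist","w4")
E
```

```text
time_s: 3.9
ee_pos: [567.9, 303.4, 63.4]
tool_rot: [0.001, -0.047, 0.999, -0.0]
force: [-0.8, -0.5, 0.6]
grip_width: 0.657
pos [567.9 303.4  63.4] slide cm [ 0.06 -0.    0.19] jaw yaw 95.3 z [ 0.002 -0.    -1.   ] F [-0.8 -0.5  0.6] grip 0.657 t 3.9
[-0.29878057  0.16724351 -0.18770115]
```

View pics/w4.png

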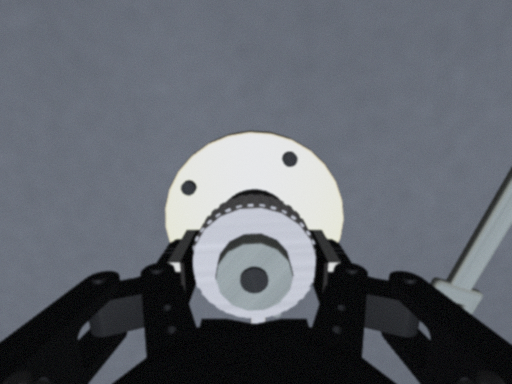

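```bash
python3 -m crank '{"slide":[[0,0,0],[0,0,0],[0,0,0]],"twist":[[0,0,-0.11],[0,0,-0.09],[0,0,0]],"claw":[40,40,40]}'
python3 - <<'E'
from h import *
o=rel([567.3,303.3,61.5]);print(o["moment"])
E
```

```text
time_s: 4.25
ee_pos: [567.9, 303.5, 63.4]
tool_rot: [0.001, -0.148, 0.989, -0.0]
force: [-0.6, -1.3, 0.2]
grip_width: 0.659
pos [567.9 303.5  63.4] slide cm [0.06 0.   0.19] jaw yaw 107.0 z [ 0.002 -0.    -1.   ] F [-0.6 -1.3  0.2] grip 0.659 t 4.25
[-0.27333215  0.11720075  0.04578124]
```

```bash
python3 -m crank '{"slide":[[0,0,0],[0,0,0],[0,0,0],[0,0,0],[0,0,0]],"twist":[[0,0,-0.014],[0,0,0],[0,0,0],[0,0,0],[0,0,0]],"claw":[40,40,100,100,100]}'
python3 -m crank '{"slide":[[0,0,0],[0,0,0],[0,0,-2],[0,0,-4],[0,0,-4]],"twist":[[0,0,0],[0,0,0],[0,0,0],[0,0,0],[0,0,0]],"claw":[100,100,100,100,100]}'
python3 -m crank '{"slide":[[0,0,-4],[-3,0,0],[0,0,0]],"twist":[[0,0,0],[0,0,0],[0,0,0]],"claw":[100,100,100]}'
python3 - <<'E'
from h import *
o=rel([567.3,303.3,61.5]);print(o["joints"])
o,c=grab("wrist","w5");  o,c=grab("scene","s5"); crop(c["frame"],270,210,100,80,8,"s5c")
E
```

```text
time_s: 4.75
ee_pos: [568.7, 304.1, 63.5]
tool_rot: [0.002, -0.152, 0.988, 0.0]
force: [0.2, -0.1, 0.4]
grip_width: 1.0
time_s: 5.25
ee_pos: [564.1, 302.3, 159.1]
tool_rot: [-0.005, -0.151, 0.988, -0.001]
force: [1.1, -0.3, 0.2]
grip_width: 0.997
time_s: 5.55
ee_pos: [596.2, 312.8, 207.9]
tool_rot: [0.001, -0.151, 0.988, 0.0]
force: [-0.9, -0.4, -1.2]
grip_width: 1.0
pos [596.2 312.8 207.9] slide cm [ 3.05 -0.05 14.63] jaw yaw 107.4 z [ 0.001  0.001 -1.   ] F [-0.9 -0.4 -1.2] grip 1.0 t 5.55
[3.88778597e-01 5.99778530e-01 3.19943074e-01 1.28979846e+00
 5.18913405e-04 8.48923759e-02]
```

View pics/w5.png

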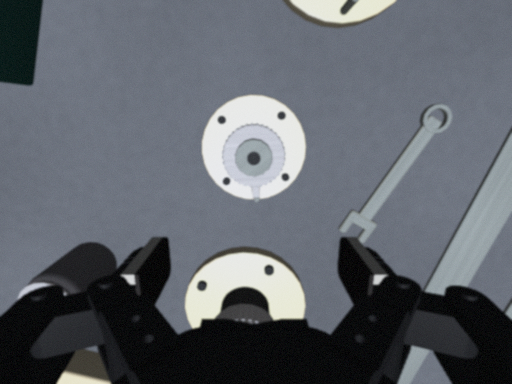

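View pics/s5c.png

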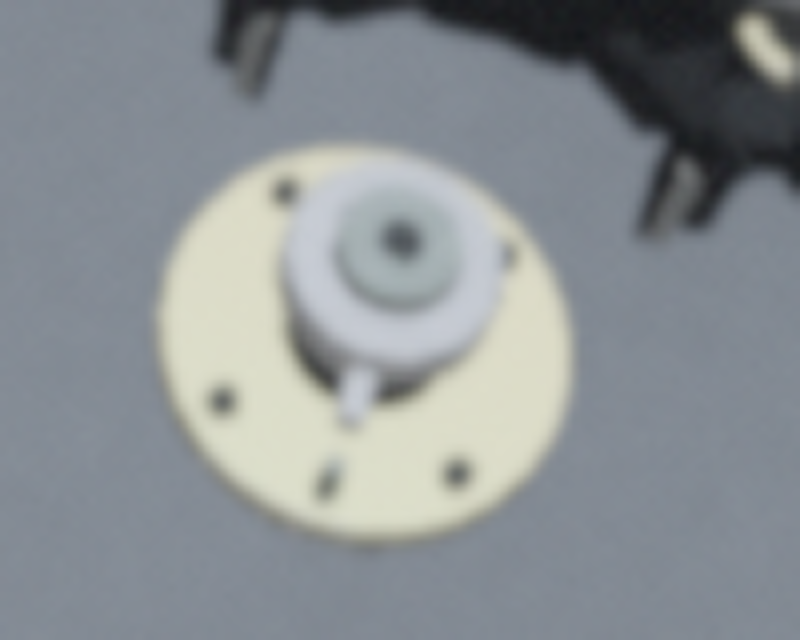

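```bash
python3 - <<'E'
from h import *
o,c=load("s5"); P=lambda x,y:(x/8+270,y/8+210)
for n,p,z in (("pin",P(335,462),40),("lug",P(350,420),48)):
    d=onz(c,p,z)[:2]-onz(c,P(400,240),78)[:2]; print(n,np.hypot(*d),np.degrees(np.arctan2(d[1],d[0])))
o,c=load("w5"); crop(c["frame"],195,90,120,120,5,"w5c")
E
```

```text
pin 49.869512826825186 20.893617628047565
lug 40.439181690877604 21.803491410693926
```

View pics/w5c.png

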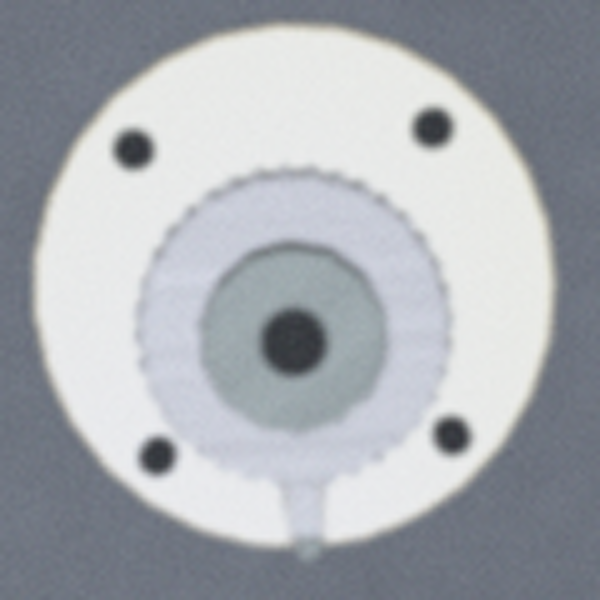

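```bash
python3 -m crank '{"slide":[[0,0,-2],[0,0,-2],[0,0,0],[0,0,0],[0,0,0]],"twist":[[0,0,-0.15],[0,0,-0.15],[0,0,-0.15],[0,0,-0.15],[0,0,-0.15]],"claw":[100,100,100,100,100]}'
python3 -m crank '{"slide":[[0,0,0],[0,0,0],[0,0,0],[0,0,0]],"twist":[[0,0,-0.15],[0,0,-0.15],[0,0,-0.15],[0,0,-0.05]],"claw":[100,100,100,100]}'
python3 - <<'E'
from h import *
o=rel([508,-90,250]);print(o["joints"])
E
```

```text
time_s: 6.15
ee_pos: [588.3, 310.9, 246.5]
tool_rot: [-0.005, -0.506, 0.863, 0.001]
force: [0.3, -0.4, 1.1]
grip_width: 1.0
time_s: 6.55
ee_pos: [583.0, 309.4, 243.7]
tool_rot: [-0.008, -0.705, 0.709, 0.004]
force: [-0.3, -0.2, 0.2]
grip_width: 0.998
pos [583.  309.4 243.7] slide cm [39.99  7.26 -0.29] jaw yaw 179.6 z [-0.017 -0.005 -1.   ] F [-0.3 -0.2  0.2] grip 0.998 t 6.55
[ 0.39118945  0.58349169  0.38388638  1.38915013  0.00166041 -1.17334119]
```

```bash
python3 -m crank '{"slide":[[5,1,0],[5,1,0],[5,1,0],[5,1,0],[5,1,0]],"twist":[[0.017,-0.005,0],[0,0,0],[0,0,0],[0,0,0],[0,0,0]],"claw":[100,100,100,100,100]}'
python3 -m crank '{"slide":[[5,1,0],[5,1,0],[3,0,0]],"twist":[[0,0,0],[0,0,0],[0,0,0]],"claw":[100,100,100]}'
python3 - <<'E'
from h import *
o=rel([508,-90,250]);print(o["joints"])
E
```

```text
time_s: 7.05
ee_pos: [526.8, 66.7, 237.1]
tool_rot: [0.004, 0.71, -0.705, -0.003]
force: [0.8, -0.5, -1.0]
grip_width: 0.997
time_s: 7.35
ee_pos: [501.6, -62.6, 235.6]
tool_rot: [0.005, 0.709, -0.705, -0.005]
force: [0.8, 1.0, -0.6]
grip_width: 0.999
pos [501.6 -62.6 235.6] slide cm [ 2.74 -0.6  -1.45] jaw yaw -179.7 z [-0.015 -0.001 -1.   ] F [ 0.8  1.  -0.6] grip 0.999 t 7.35
[-0.24729103  0.25474131 -0.136888    1.19346876 -0.00430103 -1.82415712]
```

```bash
python3 -m crank '{"slide":[[2.7,-0.6,-1.5],[0,0,0]],"twist":[[0.013,0,0.025],[0,0,0]],"claw":[100,100]}'
python3 - <<'E'
from h import *
o=rel([508,-90,250])
o,c=grab("wrist","w6"); o,c=grab("scene","s6"); crop(c["frame"],140,90,130,100,6,"s6c")
E
```

```text
time_s: 7.55
ee_pos: [504.4, -93.4, 249.3]
tool_rot: [-0.002, -0.698, 0.716, 0.002]
force: [0.0, 0.9, -0.4]
grip_width: 0.998
pos [504.4 -93.4 249.3] slide cm [-0.35 -0.35 -0.07] jaw yaw 178.5 z [-0.005 -0.001 -1.   ] F [ 0.   0.9 -0.4] grip 0.998 t 7.55
```

View pics/w6.png

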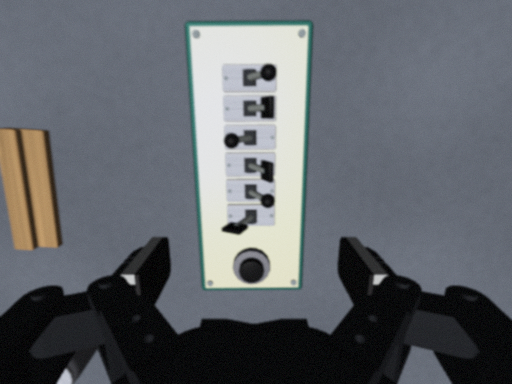

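```bash
python3 - <<'E'
from h import *
o,c=load("w6")
f=c["frame"].astype(int); hsv=cv2.cvtColor(c["frame"],cv2.COLOR_BGR2HSV)
m=((f.min(2)>120)).astype(np.uint8); m[:, :150]=0
k,l,s,ce=cv2.connectedComponentsWithStats(m)
i=1+np.argmax(s[1:,4]); print(s[i])
cs,_=cv2.findContours((l==i).astype(np.uint8),cv2.RETR_EXTERNAL,cv2.CHAIN_APPROX_NONE)
w=np.array([onz(c,p,55,o)[:2] for p in max(cs,key=cv2.contourArea)[:,0]]).astype(np.float32)
r=cv2.minAreaRect(w); print(r); print(cv2.boxPoints(r))
for y,p in ((115,(252,265)),(-100,(250,77)),(-70,(250,108)),(-40,(250,137)),(-10,(250,165)),(20,(250,191)),(50,(250,216.5))):
    z=77 if y==115 else 60
    print(y,onz(c,p,z,o).round(1))
crop(c["frame"],180,15,140,285,2.08,"w6c")
o,c=load("side1"); print("side btn",onz(c,(190+145/4.2,225+82/4.2),77))
o,c=load("s6"); print("scene btn", onz(c,(140+575/6,90+395/6),77))
E
```

```text
[  189    25   120   264 24791]
((506.4590759277344, -98.20719909667969), (299.3491516113281, 119.7640151977539), 89.0499267578125)
[[ 444.10352  -246.86829 ]
 [ 563.8511   -248.85413 ]
 [ 568.81464    50.453888]
 [ 449.06708    52.439728]]
115 [507.1   6.6  77. ]
-100 [ 503.7 -198.7   60. ]
-70 [ 504.6 -168.3   60. ]
-40 [ 505.4 -138.3   60. ]
-10 [ 506.3 -107.8   60. ]
20 [507.2 -77.9  60. ]
50 [508. -47.  60.]
side btn [511.9851846    8.60208449  77.        ]
scene btn [512.72856295  22.34793658  77.        ]
```

View pics/w6c.png

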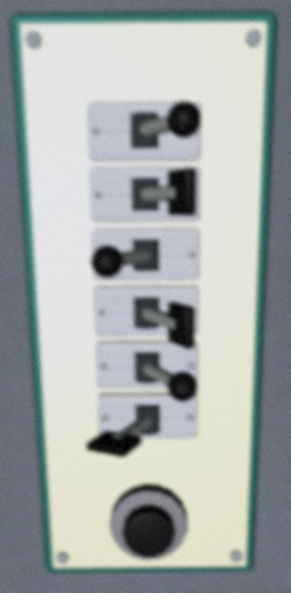

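View pics/s6c.png

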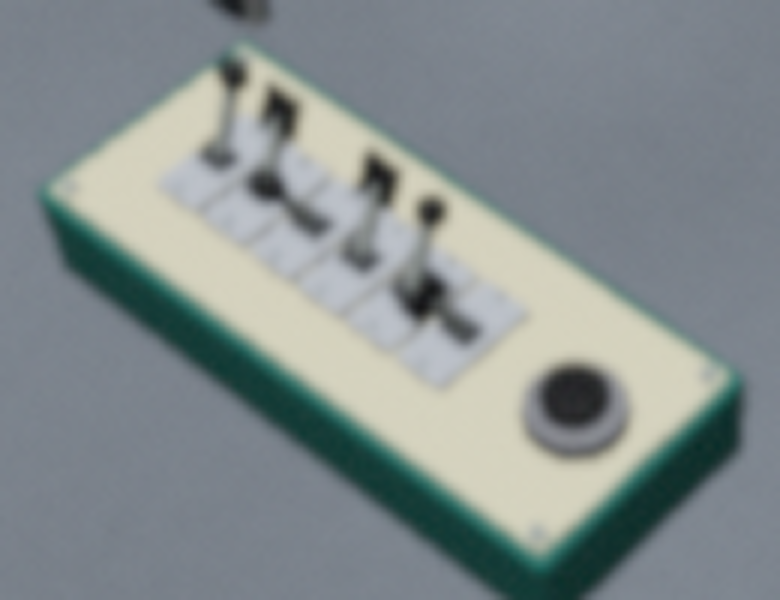

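```bash
python3 - <<'E'
from h import *
A=[];b=[]
for n,box in (("w6",(225,245,275,290)),("wrist1",(170,135,225,190)),("side1",(213,233,236,254)),("s6",(222,145,252,170))):
    o,c=load(n); x0,y0,x1,y1=box; g=c["frame"][y0:y1,x0:x1].max(2)
    g4=cv2.resize(g,None,fx=4,fy=4,interpolation=cv2.INTER_CUBIC)
    m=(g4<90).astype(np.uint8); k,l,s,ce=cv2.connectedComponentsWithStats(m); i=1+np.argmax(s[1:,4])
    x,y,w,h=s[i][:4]; uv=((x+w/2)/4+x0-.4,(y+h/2)/4+y0-.4); print(n,np.round(uv,1),w/4,h/4,onz(c,uv,77,o).round(1))
    p,d=ray(c,uv,o); d/=np.linalg.norm(d); N=np.eye(3)-np.outer(d,d); A.append(N); b.append(N@p)
print(np.linalg.lstsq(np.vstack(A),np.hstack(b),rcond=None)[0])
E
```

```text
w6 [251.2 269.7] 25.25 25.25 [508.2  12.7  77. ]
wrist1 [194.4 163.6] 28.0 27.5 [510.7  17.1  77. ]
side1 [224.  244.2] 13.25 12.25 [510.7   9.6  77. ]
s6 [235.5 156. ] 11.25 9.75 [513.6  22.   77. ]
[509.07464942  16.53908887  68.30241428]
```

```bash
python3 -m crank '{"slide":[[-2.2,-3.4,0],[-2.2,-3.4,0],[0,0,0],[0,0,0],[0,0,0]],"twist":[[0,0,0],[0,0,0],[0,0,0],[0,0,0],[0,0,0]],"claw":[0,0,0,0,0]}'
python3 - <<'E'
from h import *
o=rel([572,-48.7,107])
E
```

```text
time_s: 8.15
ee_pos: [567.6, -40.1, 241.9]
tool_rot: [-0.006, -0.701, 0.713, 0.01]
force: [0.4, -0.3, 0.4]
grip_width: 0.144
pos [567.6 -40.1 241.9] slide cm [ 0.92 -0.75 13.47] jaw yaw 179.1 z [-0.021  0.006 -1.   ] F [ 0.4 -0.3  0.4] grip 0.144 t 8.15
```

```bash
python3 -m crank '{"slide":[[0.9,-0.7,3],[0,0,3],[0,0,2],[0,0,0]],"twist":[[0.021,0.006,0],[0,0,0],[0,0,0],[0,0,0]],"claw":[0,0,0,0]}'
python3 - <<'E'
from h import *
o=rel([572,-48.7,107])
o,c=grab("wrist","w7")
E
```

```text
time_s: 8.55
ee_pos: [570.5, -49.1, 160.8]
tool_rot: [-0.0, -0.702, 0.713, -0.001]
force: [-0.3, 0.4, 0.3]
grip_width: 0.001
pos [570.5 -49.1 160.8] slide cm [-0.05 -0.14  5.38] jaw yaw 179.1 z [ 0.001 -0.001 -1.   ] F [-0.3  0.4  0.3] grip 0.001 t 8.55
```

View pics/w7.png

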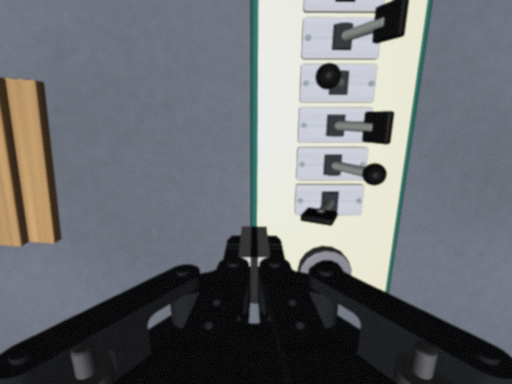

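```bash
python3 - <<'E'
from h import *
o,c=load("w7")
print("tip",proj(c,o["ee_pos"]+[0,0,-22],o), "fin centre at z98", onz(c,(319,215),98,o), "piv",onz(c,(330,202),60,o), "btn",onz(c,(325,262),72,o))
for dy in(-11,11): print(proj(c,o["ee_pos"]+[0,dy,-22],o))
for dx in(-14,14): print(proj(c,o["ee_pos"]+[dx,0,-22],o))
E
```

```text
tip [252.29782481 243.16317636] fin centre at z98 [524.72459966 -50.08458479  98.        ] piv [507.08983585 -47.31343481  60.        ] btn [511.56514431   0.81949427  72.        ]
[251.97371543 224.5532991 ]
[252.60989456 261.08175606]
[277.6823152  242.82617287]
[226.93158363 243.49993757]
```

```bash
python3 -m crank '{"slide":[[0,-0.2,2],[0,0,2],[0,0,1],[0,0,0]],"twist":[[0,0,0],[0,0,0],[0,0,0],[0,0,0]],"claw":[0,0,0,0]}'
python3 - <<'E'
from h import *
o=rel([535,-48.7,107])
E
```

```text
time_s: 9.0
ee_pos: [575.5, -50.5, 117.6]
tool_rot: [0.003, -0.701, 0.713, -0.005]
force: [-1.0, -0.5, -0.3]
grip_width: -0.001
pos [575.5 -50.5 117.6] slide cm [-0.11  4.06  1.02] jaw yaw 179.1 z [ 0.011 -0.003 -1.   ] F [-1.  -0.5 -0.3] grip -0.001 t 9.0
```

```bash
python3 -m crank '{"slide":[[-0.1,0.5,1],[0,1,0],[0,1,0],[0,0,0]],"twist":[[-0.011,-0.003,0],[0,0,0],[0,0,0],[0,0,0]],"claw":[0,0,0,0]}'
python3 - <<'E'
from h import *
o=rel([525,-48.7,107])
E
```

```text
time_s: 9.4
ee_pos: [551.1, -49.5, 110.6]
tool_rot: [0.001, -0.701, 0.713, -0.002]
force: [1.7, 0.6, -0.5]
grip_width: 0.002
pos [551.1 -49.5 110.6] slide cm [-0.04  2.61  0.35] jaw yaw 179.1 z [ 0.005 -0.001 -1.   ] F [ 1.7  0.6 -0.5] grip 0.002 t 9.4
```

```bash
python3 -m crank '{"slide":[[0,0.9,0.3],[0,0.9,0],[0,0.8,0],[0,0,0]],"twist":[[0,0,0],[0,0,0],[0,0,0],[0,0,0]],"claw":[0,0,0,0]}'
python3 - <<'E'
from h import *
o=rel([525,-48.7,107])
o,c=grab("wrist","w8"); grab("scene","s8"); crop(load("s8")[1]["frame"],140,60,130,130,4.5,"s8c")
E
```

```text
time_s: 9.8
ee_pos: [525.9, -49.4, 110.3]
tool_rot: [0.004, -0.701, 0.713, -0.005]
force: [-0.6, -0.6, -0.5]
grip_width: 0.004
pos [525.9 -49.4 110.3] slide cm [-0.07  0.09  0.33] jaw yaw 179.0 z [ 0.012 -0.002 -1.   ] F [-0.6 -0.6 -0.5] grip 0.004 t 9.8
```

View pics/w8.png

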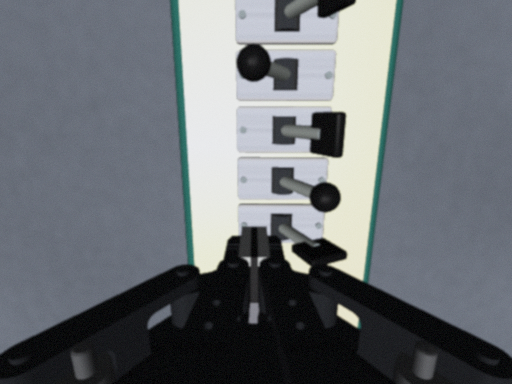

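View pics/s8c.png

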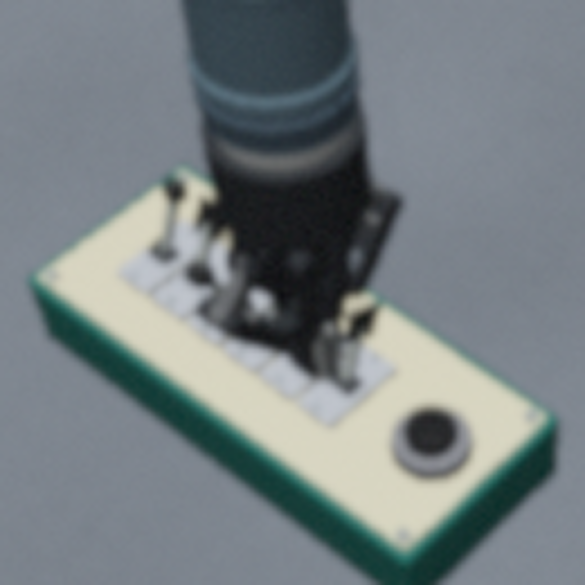

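```bash
python3 -m crank '{"slide":[[0,-1,-1],[0,0,-3],[0,0,-3],[0,0,0]],"twist":[[-0.012,-0.002,0],[0,0,0],[0,0,0],[0,0,0]],"claw":[0,0,0,0]}'
python3 - <<'E'
from h import *
o=rel([448,-108.7,165])
E
```

```text
time_s: 10.3
ee_pos: [535.9, -49.4, 180.7]
tool_rot: [-0.001, -0.701, 0.713, 0.002]
force: [-0.2, -1.1, -0.2]
grip_width: 0.003
pos [535.9 -49.4 180.7] slide cm [6.07 8.68 1.61] jaw yaw 179.0 z [-0.005  0.001 -1.   ] F [-0.2 -1.1 -0.2] grip 0.003 t 10.3
```

```bash
python3 -m crank '{"slide":[[2,3,0],[2,3,0],[2,2.7,0],[0,0,0]],"twist":[[0,0,0],[0,0,0],[0,0,0],[0,0,0]],"claw":[0,0,0,0]}'
python3 - <<'E'
from h import *
o=rel([448,-108.7,165])
o,c=grab("wrist","w9"); print("tip",proj(c,o["ee_pos"]+[0,0,-22],o))
E
```

```text
time_s: 10.7
ee_pos: [447.0, -109.3, 179.4]
tool_rot: [-0.001, -0.702, 0.712, 0.002]
force: [0.0, -0.0, -0.6]
grip_width: -0.001
pos [ 447.  -109.3  179.4] slide cm [-0.06 -0.1   1.44] jaw yaw 179.2 z [-0.004  0.001 -1.   ] F [ 0.  -0.  -0.6] grip -0.001 t 10.7
tip [252.10521742 243.08824926]
```

View pics/w9.png

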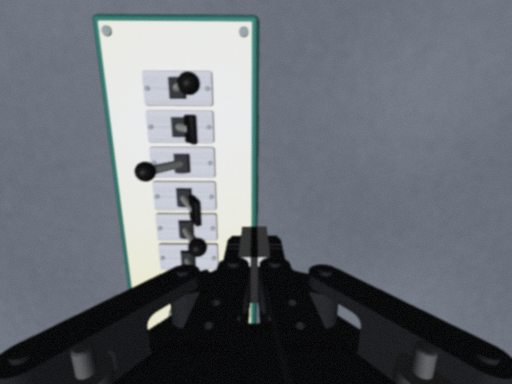

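```bash
python3 - <<'E'
from h import *
o,c=load("w9")
for n,p,z in (("pad-10",(196,210),98),("pad-70",(191,129),98),("ball20",(198,247),105),("piv-10",(184,196),60),("piv-70",(179,127),60)): print(n,onz(c,p,z,o).round(1))
E
python3 -m crank '{"slide":[[0,0,2.5],[0,0,2.5],[0,0,2],[0,0,0]],"twist":[[0,0,0],[0,0,0],[0,0,0],[0,0,0]],"claw":[0,0,0,0]}'
python3 - <<'E'
from h import *
o=rel([470,-108.7,107])
E
```

```text
pad-10 [ 489.5 -108.5   98. ]
pad-70 [ 488.9 -168.3   98. ]
ball20 [488.5 -81.3 105. ]
piv-10 [ 507.4 -108.7   60. ]
piv-70 [ 506.9 -168.2   60. ]
time_s: 11.15
ee_pos: [453.1, -107.9, 107.5]
tool_rot: [0.002, -0.703, 0.711, -0.001]
force: [0.2, 1.7, 0.0]
grip_width: 0.003
pos [ 453.1 -107.9  107.5] slide cm [ 0.06 -1.69  0.05] jaw yaw 179.3 z [ 0.003  0.001 -1.   ] F [0.2 1.7 0. ] grip 0.003 t 11.15
```

```bash
python3 -m crank '{"slide":[[0,-1.2,0],[0,-1,0],[0,-1,0],[0,-1,0],[0,-0.2,0]],"twist":[[0,0,0],[0,0,0],[0,0,0],[0,0,0],[0,0,0]],"claw":[0,0,0,0,0]}'
python3 - <<'E'
from h import *
o=rel([498,-108.7,107])
o,c=grab("wrist","w10")
E
```

```text
time_s: 11.65
ee_pos: [505.2, -108.1, 110.6]
tool_rot: [0.003, -0.704, 0.71, -0.003]
force: [0.7, -0.4, 0.6]
grip_width: -0.002
pos [ 505.2 -108.1  110.6] slide cm [0.07 0.72 0.36] jaw yaw 179.5 z [ 0.008  0.    -1.   ] F [ 0.7 -0.4  0.6] grip -0.002 t 11.65
```

View pics/w10.png

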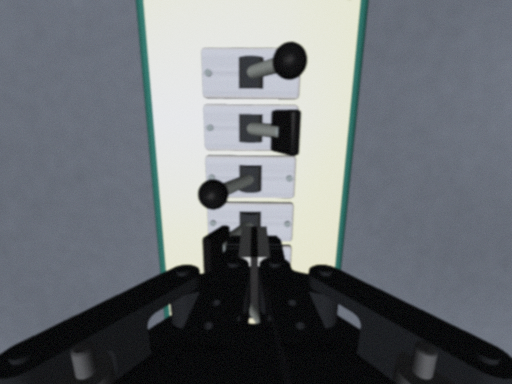

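```bash
python3 -m crank '{"slide":[[0,1.5,0],[0,0,-3],[0,0,-3],[0,0,0]],"twist":[[-0.007,0,0],[0,0,0],[0,0,0],[0,0,0]],"claw":[0,0,0,0]}'
python3 - <<'E'
from h import *
o=rel([448,-168.5,170])
E
```

```text
time_s: 12.1
ee_pos: [484.8, -107.1, 171.4]
tool_rot: [-0.001, -0.704, 0.71, 0.002]
force: [0.1, -0.5, 0.0]
grip_width: 0.0
pos [ 484.8 -107.1  171.4] slide cm [6.18 3.63 0.15] jaw yaw 179.5 z [-0.005  0.002 -1.   ] F [ 0.1 -0.5  0. ] grip 0.0 t 12.1
```

```bash
python3 -m crank '{"slide":[[2.5,2,0],[2.5,1.6,0],[1.2,0,0],[0,0,0]],"twist":[[0,0,0],[0,0,0],[0,0,0],[0,0,0]],"claw":[0,0,0,0]}'
python3 - <<'E'
from h import *
o=rel([448,-168.5,107])
E
```

```text
time_s: 12.5
ee_pos: [444.3, -169.2, 171.1]
tool_rot: [-0.001, -0.704, 0.71, 0.003]
force: [-0.6, -0.2, 0.8]
grip_width: 0.005
pos [ 444.3 -169.2  171.1] slide cm [-0.06 -0.41  6.41] jaw yaw 179.5 z [-0.006  0.002 -1.   ] F [-0.6 -0.2  0.8] grip 0.005 t 12.5
```

```bash
python3 -m crank '{"slide":[[0,0,2.5],[0,0,2.5],[0,0,1.2],[0,0,0]],"twist":[[0.004,0.002,0],[0,0,0],[0,0,0],[0,0,0]],"claw":[0,0,0,0]}'
python3 - <<'E'
from h import *
o=rel([498,-168.5,107])
E
```

```text
time_s: 12.9
ee_pos: [444.6, -166.9, 106.5]
tool_rot: [0.001, -0.704, 0.71, 0.001]
force: [-0.5, 0.2, 0.1]
grip_width: 0.0
pos [ 444.6 -166.9  106.5] slide cm [ 0.12 -5.35 -0.05] jaw yaw 179.5 z [-0.001  0.002 -1.   ] F [-0.5  0.2  0.1] grip 0.0 t 12.9
```

```bash
python3 -m crank '{"slide":[[0.15,-1.2,0],[0,-1.2,0],[0,-1,0],[0,-1,0],[0,-0.7,0]],"twist":[[0,0,0],[0,0,0],[0,0,0],[0,0,0],[0,0,0]],"claw":[0,0,0,0,0]}'
python3 - <<'E'
from h import *
o=rel([498,-168.7,107])
o,c=grab("wrist","w11")
E
```

```text
time_s: 13.4
ee_pos: [501.2, -167.8, 108.3]
tool_rot: [0.001, -0.705, 0.709, 0.0]
force: [0.1, -0.0, 0.7]
grip_width: -0.001
pos [ 501.2 -167.8  108.3] slide cm [0.09 0.32 0.13] jaw yaw 179.6 z [ 0.001  0.002 -1.   ] F [ 0.1 -0.   0.7] grip -0.001 t 13.4
```

View pics/w11.png

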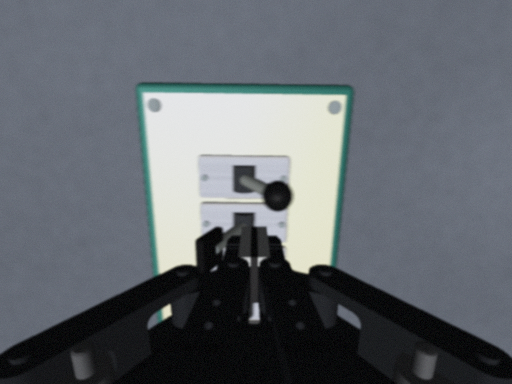

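```bash
python3 -m crank '{"slide":[[0,1.5,0],[0,0,-3],[0,0,-4],[-3,0,-3],[-5,-1,0]],"twist":[[0,0,0],[0,0,0],[0,0,0],[0,0,0],[0,0,0]],"claw":[0,0,0,0,0]}'
python3 -m crank '{"slide":[[-2,-1,0],[0,0,0]],"twist":[[0,0,0],[0,0,0]],"claw":[0,0]}'
python3 - <<'E'
from h import *
o=rel([508.7,17,180])
o,c=grab("wrist","w12")
E
```

```text
time_s: 13.95
ee_pos: [498.6, -90.4, 211.4]
tool_rot: [0.002, -0.702, 0.712, -0.0]
force: [2.0, 1.0, -0.6]
grip_width: 0.003
time_s: 14.15
ee_pos: [511.1, -66.0, 214.0]
tool_rot: [0.004, -0.704, 0.71, -0.002]
force: [0.1, -0.2, -0.4]
grip_width: -0.0
pos [511.1 -66.  214. ] slide cm [-8.29  0.35  3.42] jaw yaw 179.5 z [ 0.008  0.003 -1.   ] F [ 0.1 -0.2 -0.4] grip -0.0 t 14.15
```

View pics/w12.png

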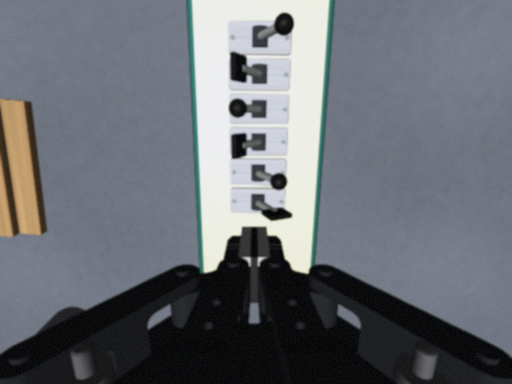

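```bash
python3 -m crank '{"slide":[[-4,0.2,0],[-4,0.1,0],[0,0,2],[0,0,0]],"twist":[[-0.008,0.003,0],[0,0,0],[0,0,0],[0,0,0]],"claw":[0,0,0,0]}'
python3 - <<'E'
from h import *
o=rel([508.7,17,120])
o,c=grab("side","sd13"); crop(c["frame"],170,190,120,180,3.2,"sd13c")
grab("wrist","w13")
E
```

```text
time_s: 14.6
ee_pos: [508.2, 11.0, 192.8]
tool_rot: [-0.002, -0.701, 0.713, -0.0]
force: [-1.0, -0.6, -0.2]
grip_width: 0.001
pos [508.2  11.  192.8] slide cm [-0.62 -0.06  7.28] jaw yaw 179.1 z [-0.002 -0.003 -1.   ] F [-1.  -0.6 -0.2] grip 0.001 t 14.6
```

View pics/sd13c.png

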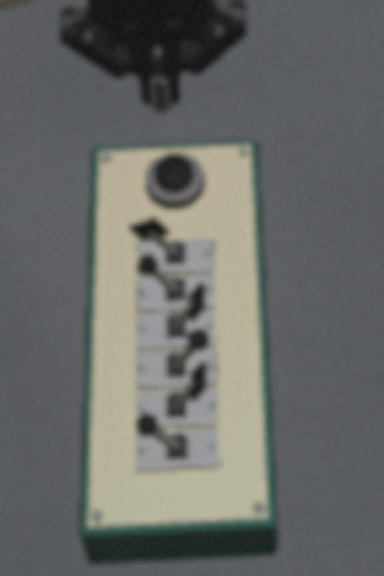

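View pics/w13.png

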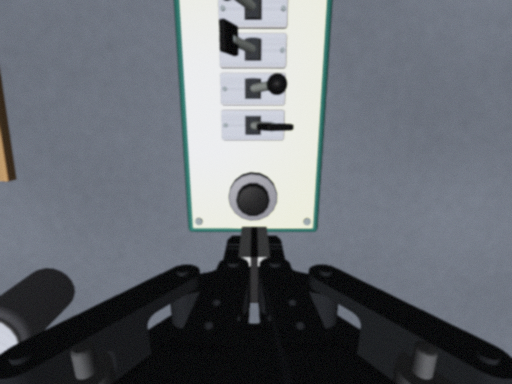

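```bash
python3 - <<'E'
from h import *
o,c=load("w13"); print(onz(c,(254,199),77,o),onz(c,(253,196),65,o), onz(c,(192,231),55,o),onz(c,(318,231),55,o))
E
python3 -m crank '{"slide":[[-0.6,-0.1,3],[0,0,2],[0,0,1.5],[0,0,0]],"twist":[[0,0,0],[0,0,0],[0,0,0],[0,0,0]],"claw":[0,0,0,0]}'
python3 - <<'E'
from h import *
o=rel([508.7,17,100])
o,c=grab("side","sd14"); crop(c["frame"],190,200,80,80,6,"sd14c")
o,c=grab("wrist","w14")
E
```

```text
[508.13460713  14.00130607  77.        ] [509.05419745  14.70209381  65.        ] [570.32653174  52.83082382  55.        ] [445.11904103  54.80782553  55.        ]
time_s: 15.1
ee_pos: [514.6, 11.0, 132.4]
tool_rot: [0.002, -0.698, 0.716, -0.005]
force: [-0.3, -0.0, -0.2]
grip_width: -0.002
pos [514.6  11.  132.4] slide cm [-0.6   0.63  3.23] jaw yaw 178.6 z [ 0.009 -0.005 -1.   ] F [-0.3 -0.  -0.2] grip -0.002 t 15.1
```

View pics/sd14c.png

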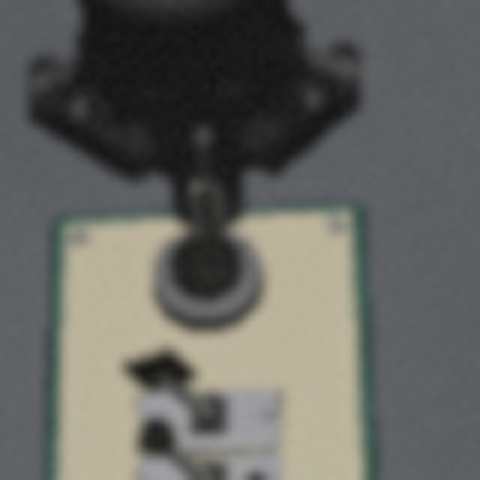

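View pics/w14.png

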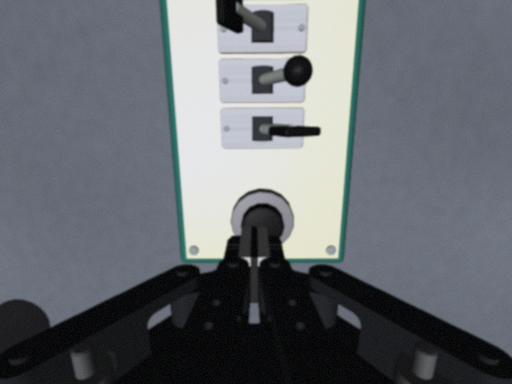

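```bash
python3 -m crank '{"slide":[[-0.45,0.6,1.5],[0,0,0]],"twist":[[-0.009,-0.005,0],[0,0,0]],"claw":[0,0]}'
python3 - <<'E'
from h import *
o=rel([508.5,15.5,99])
E
```

```text
time_s: 15.4
ee_pos: [511.8, 14.9, 120.6]
tool_rot: [0.003, -0.698, 0.716, -0.002]
force: [0.5, -0.1, -0.8]
grip_width: 0.005
pos [511.8  14.9 120.6] slide cm [-0.05  0.35  2.16] jaw yaw 178.5 z [ 0.007  0.    -1.   ] F [ 0.5 -0.1 -0.8] grip 0.005 t 15.4
```

```bash
python3 -m crank '{"slide":[[-0.05,0.35,1],[0,0.15,0.8],[0,0,0]],"twist":[[-0.007,0,0],[0,0,0],[0,0,0]],"claw":[0,0,0]}'
python3 - <<'E'
from h import *
o=rel([508.5,15.5,93])
E
```

```text
time_s: 15.7
ee_pos: [507.1, 15.6, 101.9]
tool_rot: [0.0, -0.698, 0.716, -0.0]
force: [-0.4, 0.1, -0.3]
grip_width: 0.002
pos [507.1  15.6 101.9] slide cm [ 0.01 -0.14  0.89] jaw yaw 178.5 z [ 0.001  0.    -1.   ] F [-0.4  0.1 -0.3] grip 0.002 t 15.7
```

```bash
python3 -m crank '{"slide":[[0,0,0.4],[0,0,0.3]],"twist":[[0,0,0],[0,0,0]],"claw":[0,0]}'
python3 -m crank '{"slide":[[0,0,0.2]],"twist":[[0,0,0]],"claw":[0]}'
python3 -m crank '{"slide":[[0,0,0.1]],"twist":[[0,0,0]],"claw":[0]}'
```

```text
time_s: 15.9
ee_pos: [507.5, 15.6, 95.0]
tool_rot: [0.001, -0.698, 0.716, -0.001]
force: [-1.8, -1.1, 3.5]
grip_width: -0.002
time_s: 16.0
ee_pos: [507.5, 15.6, 93.1]
tool_rot: [0.001, -0.698, 0.716, -0.001]
force: [-2.3, 0.2, 4.2]
grip_width: -0.004
time_s: 16.1
ee_pos: [507.6, 15.6, 92.9]
tool_rot: [0.001, -0.698, 0.716, -0.001]
force: [-5.0, 0.4, 14.7]
grip_width: 0.0
```

```bash
python3 -m crank '{"slide":[[0,0,0.1]],"twist":[[0,0,0]],"claw":[0]}'
python3 -m crank '{"slide":[[0,0,-1],[0,0,-3],[0,0,-4],[0,0,-4],[0,0,-4]],"twist":[[0,0,0],[0,0,0],[0,0,0],[0,0,0],[0,0,0]],"claw":[0,0,0,0,0]}'
python3 -m crank '{"slide":[[-5,0,0],[-5,0,0],[-3,0,0],[0,0,0]],"twist":[[0,0,0],[0,0,0],[0,0,0],[0,0,0]],"claw":[0,0,0,0]}'
python3 - <<'E'
from h import *
o=rel([508.5,15.5,93])
o,c=grab("side","sd15"); crop(c["frame"],150,110,220,260,2.2,"sd15c")
grab("wrist","w15")
o,c=grab("scene","s15")
E
```

```text
time_s: 16.2
ee_pos: [507.6, 15.6, 92.9]
tool_rot: [0.001, -0.698, 0.716, -0.001]
force: [-4.5, -0.1, 12.2]
grip_width: -0.003
time_s: 16.7
ee_pos: [502.9, 16.1, 253.4]
tool_rot: [-0.003, -0.698, 0.716, 0.004]
force: [0.7, -0.1, -0.6]
grip_width: 0.003
time_s: 17.1
ee_pos: [512.7, 148.3, 263.4]
tool_rot: [0.004, -0.695, 0.719, -0.002]
force: [0.1, -0.8, -0.2]
grip_width: 0.001
pos [512.7 148.3 263.4] slide cm [13.33  0.14 17.01] jaw yaw 178.1 z [ 0.009  0.002 -1.   ] F [ 0.1 -0.8 -0.2] grip 0.001 t 17.1
```

View pics/sd15c.png

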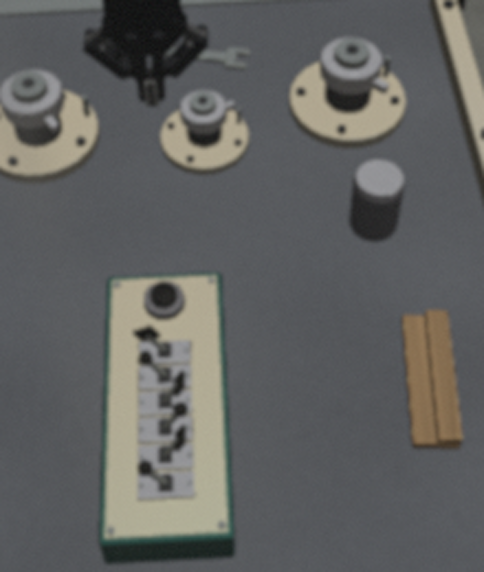

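View pics/w15.png

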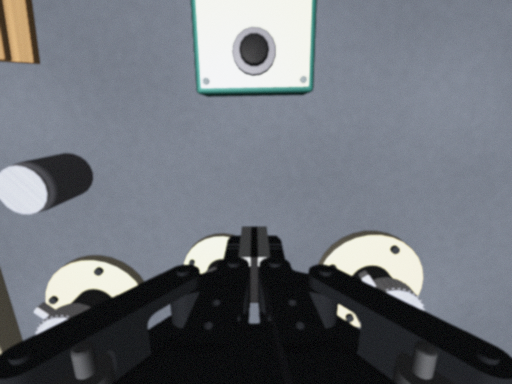

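View pics/s15.png

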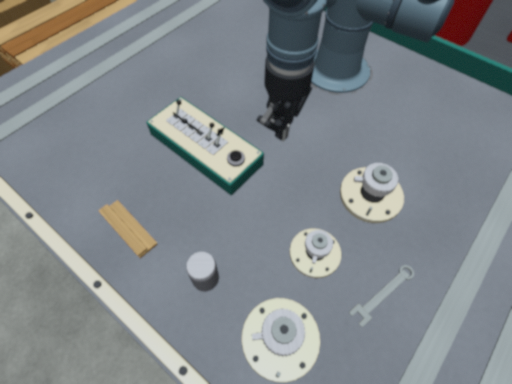

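```bash
python3 - <<'E'
from cell import order, telemetry
print(order.hand_in(), telemetry.get_obs()["qd"].round(3))
E
```

```text
the job is handed in; nothing more can be done
the job is handed in; nothing more can be done
```

The job is handed in, done in the order asked, with the clock at about 17 s of the 51 allowed.

- **Collar:** I turned the smallest adjuster's collar 60° counter-clockwise, four detents, and let go. In the scene picture afterwards the lug pointed at 21.8° and the pin at 20.9°, within what I can measure. A wrist picture showed the lug directly over the pin.
- **Toggles:** I tipped the set-up fin to OFF first, then both paddles to ON. A later wrist picture and the last side picture show these positions, with the three ball-tipped toggles as they started (OFF, ON, OFF).
- **Start button:** I pressed until the force rose from about 4 N to 15 N, with the fingertips at 71 mm, which matches the full 6 mm of travel. I then lifted clear and the force went back to zero. The pictures cannot show 6 mm of spring-back on the button, so I did not check that directly.
- **Bystanders:** the wrench, can and offcut look unmoved by eye between the first and last scene pictures. I took no measurement of them.
- **Disagreements:** single-view readings of the button's centre differed by up to about 12 mm between cameras, because the cap's dark side was counted with its face. I settled on a point between the console layout and the close-up wrist reading, about 2–3 mm apart, and the press confirmed it.

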